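# Start up the pewter soldering bench

## Task

Start up the soldering bench with closed fingers, in this order: press the round button on the extraction tray fully down, then switch on the soldering power unit by pressing the raised end of its rocker all the way over, then press the middle one of its three heat keys fully down. Press only these: leave the two outer keys up, leave the things standing around where they are, pick nothing up, and take the hand away at the end.

Things in the scene. Friction and masses are not known exactly. Their poses are not given: they have to be found in the camera images.
- tray: Green sheet-metal extraction tray, fixed to the bench: 220 (x) x 220 (y) x 60 mm high, origin at the centre of its underside, z up, its front (-x) roughly towards the robot. Steel grille over the rear (+x) part of its top; the round button stands in the front strip, at (-75, +60) mm. Tray and power unit may change sides.
- fan_button (a joint): Travel of the round black button on the tray, m: 0 = up, 0.008 = fully down (end stop). It moves straight down, needs about 3 N, has no spring and stays where it is pushed.
- fan_button_top (a point): Centre of the top face of that button: 38 mm across, its face 14 mm above the tray's top when up and 6 mm above when down. Axes as the tray.
- unit: Grey soldering power unit, fixed to the bench: box 160 (x) x 220 (y) x 80 mm high, origin at the centre of its underside, z up, its front (-x) roughly towards the robot. On top: the rocker at (-20, -70) mm and three keys in a row along y at x = -20, y = -8, 34 and 76 mm; two brass terminals 12 mm high at the rear (x = 63, y = -85 and -45).
- rocker (a joint): Angle of the black rocker, rad: near 0 = off, its front (-x, robot-side) end raised; 0.4 = on, front end fully down (end stop). Paddle 70 mm long (along the unit's x) x 28 wide x 14 thick; it pivots about a y axis at its middle, 10 mm above the unit's top, tilting 0.2 rad either way. Pressing takes about 2.5 N at 25 mm from the pivot; no spring, it stays where it is left.
- rocker_press (a point): Point on the rocker's top face, 25 mm from the pivot towards the raised (front) end, on its midline: the place to press. It moves with the rocker: about 22 mm above the unit's top when off, 12 mm when on. Its axes tilt with the rocker.
- key_mid (a joint): Travel of the middle heat key, m: 0 = up, 0.008 = fully down (end stop). Moves straight down, needs about 3 N, has no spring and stays where it is pushed.
- key_mid_top (a point): Centre of the top face of the middle heat key: grey cap 36 (x) x 24 (y) mm, face 16 mm above the unit's top when up, 8 mm when down. Axes as the unit.
- key_left (a joint): Travel of the outer heat key on the unit's +y side, m, same make as the middle one, 42 mm away from it centre to centre; to stay up (0).
- key_right (a joint): Travel of the outer heat key on the unit's -y side (beside the rocker), m, same make, 42 mm from the middle one; to stay up (0).
- candlestick: Loose pewter candlestick, 54 mm across its foot, 62 mm high, standing on the tray's grille; origin at the centre of its underside. Leave alone.
- cup: Loose small pewter cup, 36 mm across, 32 mm high, standing on the rear of the power unit's top; origin at the centre of its underside. Leave alone.
- spool: Loose aluminium solder spool, 60 mm across, 41 mm high, standing on the bench between tray and unit; origin under its centre. Leave alone.
- flux: Loose flux jar with white cap, 50 mm across, 55 mm high, on the bench between tray and unit, farther back; origin under its centre. Leave alone.

How it is judged (in metres and radians):
On the way, in this order (a step that is already met when the one before it is completed fails the run):
1. the round button on the tray is pressed down, rocker still off and middle key up (value of joint fan_button above 0.0065 m and value of joint rocker below 0.15 rad and value of joint key_mid below 0.003 m), for 0.1 s.
2. the rocker is pressed over to on, the middle key still up (value of joint rocker above 0.32 rad and value of joint key_mid below 0.003 m), for 0.1 s.
3. the middle heat key is pressed down (value of joint key_mid above 0.0065 m), for 0.1 s.
At the end, for the whole second after the job is handed in: Round button and middle key at least 6.5 of 8 mm down, rocker at 0.32 rad or more of 0.4, both outer keys less than 3 mm down, every loose thing at rest within 20 mm of where it stood (value of joint each of fan_button, key_mid above 0.0065 m and value of joint rocker above 0.32 rad and value of joint each of key_left, key_right below 0.003 m and not (distance of candlestick from where it was at the start of the episode above 0.02 m) and not (distance of cup from where it was at the start of the episode above 0.02 m) and not (distance of spool from where it was at the start of the episode above 0.02 m) and not (distance of flux from where it was at the start of the episode above 0.02 m) and linear speed of each of candlestick, cup, spool, flux below 0.02 m/s); the robot touches nothing.
It fails at once if an outer heat key is pressed 3 mm or more (value of joint any of key_left, key_right above 0.003 m).
It fails at once if the rocker is switched on before the round button is down (value of joint rocker above 0.15 rad and value of joint fan_button below 0.0065 m).
It fails at once if the middle key is pressed before the rocker is on (value of joint key_mid above 0.003 m and value of joint rocker below 0.32 rad).
It fails at once if a loose thing is lifted, carried or pushed more than 20 mm (distance of any of candlestick, cup, spool, flux from where it was at the start of the episode above 0.02 m).
It fails at once if a loose thing is tipped over (angle between any of candlestick, cup, spool, flux's own z axis and vertical above 0.5 rad).
It also fails if it takes over 51 s, if anything falls off the work surface, if the arm or the gripper's body presses on something with over 40 N, if the wrist force passes 120 N, or if a joint passes its speed limit or range.

## Robot

A 7-joint arm with a two-finger parallel gripper is mounted at the origin on the work surface. World frame = base frame: x ahead of the robot, y to its left, z up, the work surface at z = 0. Lengths are in m, angles in degrees, forces in N, time in s.
With the tool pointing down it reaches from about 0.425 to 0.95 m from the base axis. Payload 16.7 kg.
Tool frame: the origin (TCP) lies midway between the tips of the shut fingers; the grasp point (between the pads) lies 19 mm behind it; z points along the fingers, y is the line along which they close (so a half turn about z gives the same grasp; the last joint's range is limited). The gripper opens to 94 mm and grips with 3 to 60 N. Pads are 16 mm wide; open, the fingers measure 119 mm over their backs; the gripper's body (75 mm by 177 mm) begins 78 mm behind the grasp point.
Start: joints at [58.241, 24.414, 4.234, 92.017, -1.954, 63.644, -3.845], TCP at [0.266, -0.62, 0.205] pointing down, gripper open.
Joint ranges: [-163.25, 163.25], [-28.42, 122.38], [-70.27, 78.77], [12.13, 141.07], [-58.53, 238.53], [9.26, 117.41], [-156.51, 156.51]. Speed limits (degrees/s): [108.29, 108.29, 136.94, 136.94, 172.46, 172.46, 172.46].

## Interface

Orientations are given as a 3x3 rotation matrix whose columns are the frame's x, y, z axes.
In Python, from bench import move_to, line_to, movej, grip, sleep, inverse_kinematics, observe, read_camera, PlanningError, job_done gives the robot as it stands. Calls block until the motion is done:
- move_to(position, orientation): joint-space move of the TCP to a pose.
- line_to(position, speed=0.15, rot=None): straight line of the TCP; rot=None keeps the orientation; speed is the mean speed in m/s.
- movej(angles): joint-space move.
- grip(opening, squeeze=None): opening from 0.0 (shut) to 1.0 (fully open); squeeze is the grip in N (None keeps the last); returns when the fingers have stopped.
- sleep(seconds).
- inverse_kinematics(position, orientation): joint angles nearest the present ones, or None.
- observe(): the state.
- read_camera(name): name is "side" or "top"; returns a dict with "frame" (400x640x3 uint8, blue, green, red), "K" (3x3 intrinsics, pixels), "rvec" (rotation vector, rad) and "tvec" (3), from world to camera coordinates, as OpenCV has them. Camera axes: x right, y down, z forward; pixel columns grow to the right and rows downward; lengths in m; the calibration is good to about 2 mm. A picture is of the moment at which its call begins. There is no depth.
A pose or a line that the arm cannot do raises PlanningError and nothing moves.
- job_done(): hands the job in; it is judged then, once.
The state is a dict: "time": time; "qpos": joint angles; "qd": joint speeds; "joint_efforts": joint torques, N m; "ee_pos": TCP position; "tcp_rot": TCP orientation; "wrist_force": force on the tool from outside, world axes, zero at the start; "torque": the same for the moment, N m; "finger_gap": opening from 0.0 (shut) to 1.0 (fully open); "gripper_force": force on a finger pad.
Only numpy, scipy, OpenCV 4.12 (cv2) and the standard library are available. Lean on these libraries where they do the work, as an engineer would, in place of code of your own. Each camera call takes 0.05 s, during which the arm holds its last target. There are 200 camera calls.

## Working session

There is one attempt and no reset: what is moved stays moved. The work goes in short steps, each a Python script; the robot and the scene stay as the last script left them, time stands still between calls to the robot, and variables do not carry over. Pictures are saved under pics/ and viewed, at most 10 in all, crops included, and the job is handed in when it is done.

```bash
ls; mkdir -p pics; python3 - <<'E'
from bench import *
import cv2,numpy as np
for n in("top","side"):
    c=read_camera(n); cv2.imwrite(f"pics/{n}0.png",c["frame"]); np.savez(n+"0.npz",**c)
    R=cv2.Rodrigues(c["rvec"])[0]; print(n,c["K"].tolist(),(-R.T@np.ravel(c["tvec"])).round(3),R.round(2).tolist())
o=observe();print(o["time"],o["ee_pos"],o["tcp_rot"],o["finger_gap"])
E
```

```text
pics
top [[412.0280769060301, 0.0, 318.44961579291555], [0.0, 412.0280769060301, 203.14338325002032], [0.0, 0.0, 1.0]] [0.365 0.006 1.056] [[-0.05, -1.0, -0.0], [-0.98, 0.05, -0.21], [0.21, -0.01, -0.98]]
side [[414.50406393432115, 0.0, 320.17612797286336], [0.0, 414.50406393432115, 201.58361858314166], [0.0, 0.0, 1.0]] [0.429 0.716 0.674] [[-0.98, -0.21, -0.01], [-0.12, 0.6, -0.79], [0.17, -0.77, -0.61]]
0.1 [ 0.26565147 -0.6200916   0.20484651] [[ 9.19192496e-01  3.93808146e-01 -5.47693324e-04]
 [ 3.93808515e-01 -9.19191922e-01  1.03187098e-03]
 [-9.70760832e-05 -1.16417435e-03 -9.99999318e-01]] 1.0006714593913324
```

View pics/top0.png

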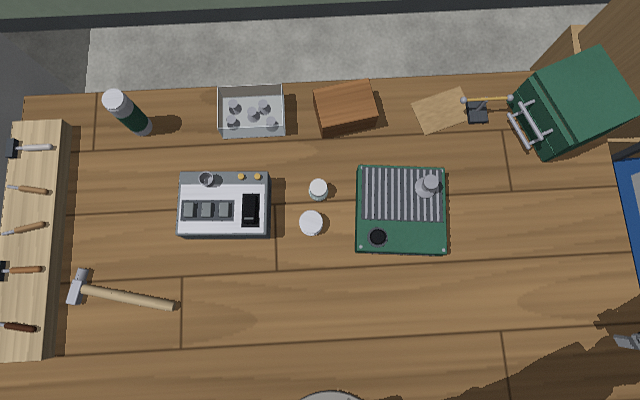

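View pics/side0.png

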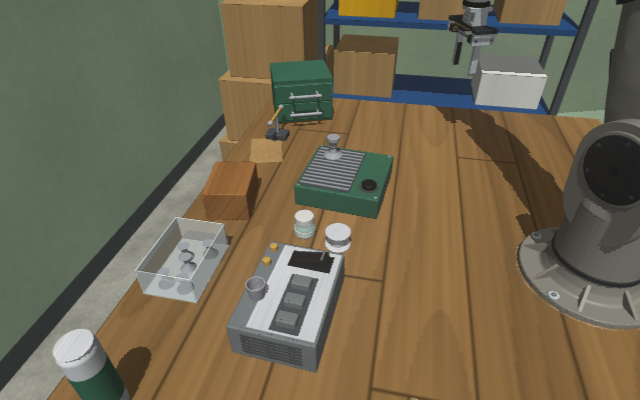

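The top view shows the unit at about (223,204) and the tray at about (402,210). The button is near (377,237), the rocker near (250,210) and the keys near (190/207/224,210). The side view agrees. I'll enlarge the crops to measure them.

```bash
python3 - <<'E'
import cv2,numpy as np
t=cv2.imread("pics/top0.png");s=cv2.imread("pics/side0.png")
def crop(im,x,y,w,h,k,n):
    c=cv2.resize(im[y:y+h,x:x+w],None,fx=k,fy=k,interpolation=cv2.INTER_CUBIC)
    for i in range(0,w,10):
        cv2.line(c,(i*k,0),(i*k,6),(0,0,255),1); cv2.putText(c,str(x+i),(i*k,18),0,.35,(0,0,255),1)
    for i in range(0,h,10):
        cv2.line(c,(0,i*k),(6,i*k),(0,0,255),1); cv2.putText(c,str(y+i),(8,i*k+4),0,.35,(0,0,255),1)
    cv2.imwrite(f"pics/{n}.png",c)
crop(t,165,160,120,90,6,"tu");crop(t,345,155,120,110,5,"tt");crop(s,225,235,130,135,4,"su")
E
```

```text
(no output)
```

View pics/tu.png

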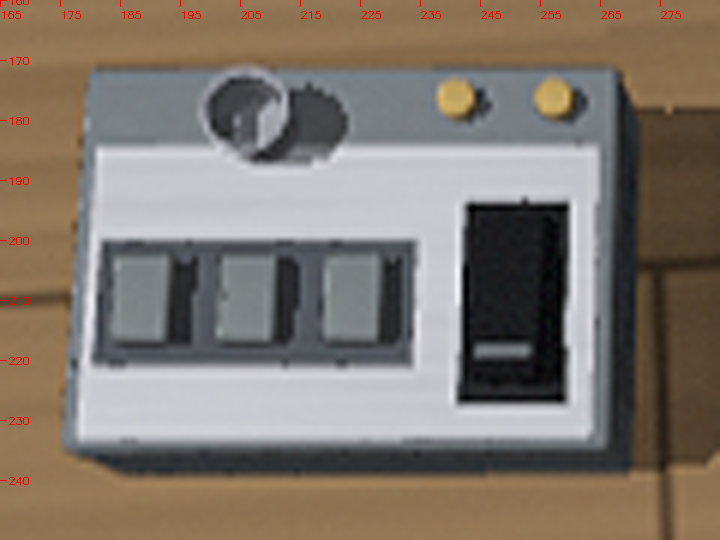

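View pics/tt.png

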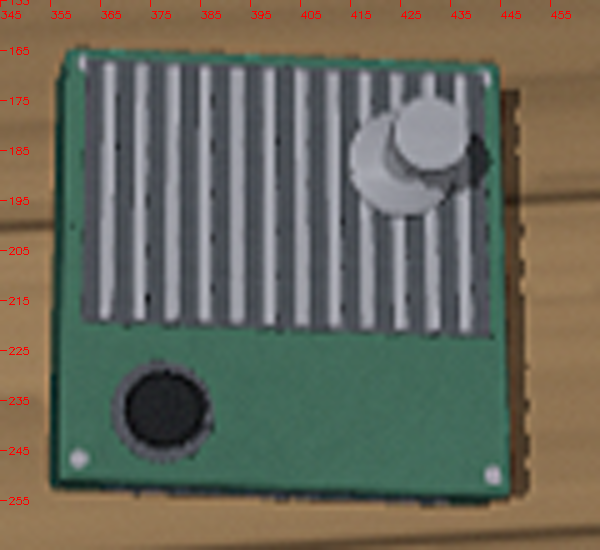

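View pics/su.png

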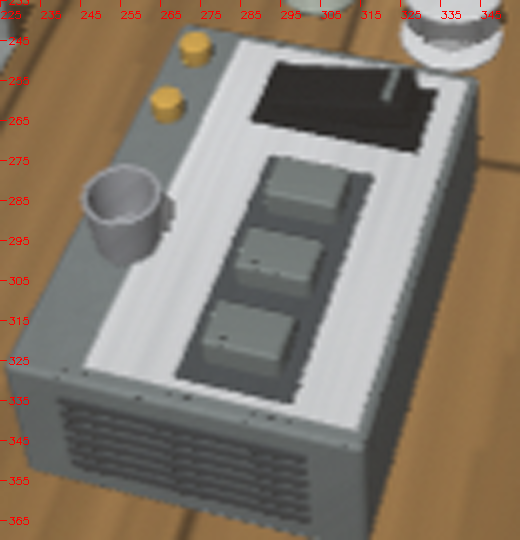

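The crops show the unit's top corners, three keys and two terminals clearly. They also show the tray's corners and its button, at crop pixel (166,408). Next I'll fit both poses by least squares.

```bash
cat >fit.py <<'E'
import cv2,numpy as np
from scipy.optimize import least_squares
C={n:dict(np.load(n+"0.npz")) for n in("top","side")}
def fit(obs):
    # obs: cam, crop scale, offset, list of (local xyz, crop px)
    def res(p):
        c,s=np.cos(p[2]),np.sin(p[2]); r=[]
        for cam,k,off,L in obs:
            P=np.array([l[0] for l in L],float)/1000
            W=np.c_[p[0]+c*P[:,0]-s*P[:,1],p[1]+s*P[:,0]+c*P[:,1],P[:,2]]
            q=cv2.projectPoints(W,C[cam]["rvec"],C[cam]["tvec"],C[cam]["K"],None)[0][:,0]
            m=(np.array([l[1] for l in L])+.5)/k-.5+off
            r.append(q-m)
        return np.vstack(r)
    f=least_squares(lambda p:res(p).ravel(),[.55,0,0],loss="soft_l1")
    return f.x,res(f.x)
ut=("top",6,np.array([165,160]),[((80,110,80),(92,70)),((80,-110,80),(614,70)),((-80,110,80),(66,445)),((-80,-110,80),(604,446)),
 ((-20,76,96),(141,299)),((-20,34,96),(248,299)),((-20,-8,96),(352,299)),((63,-85,92),(553,97)),((63,-45,92),(457,96))])
us=("side",4,np.array([225,235]),[((-80,110,80),(366,444)),((-80,-110,80),(474,85)),((80,110,80),(8,360)),
 ((-20,76,96),(249,333)),((-20,34,96),(279,256)),((-20,-8,96),(306,185)),((63,-85,92),(196,43)),((63,-45,92),(167,98))])
tt=("top",5,np.array([345,155]),[((110,110,60),(67,52)),((110,-110,60),(497,67)),((-110,110,60),(52,484)),((-110,-110,60),(508,495)),((-75,60,74),(166,406))])
if __name__=="__main__":
    for n,o in(("unit top",[ut]),("unit side",[us]),("unit both",[ut,us]),("tray",[tt])):
        x,r=fit(o); print(n,x.round(4),np.degrees(x[2]).round(2)); print(r.round(1).tolist())
    def pt(p,l):
        c,s=np.cos(p[2]),np.sin(p[2]); return [p[0]+c*l[0]-s*l[1],p[1]+s*l[0]+c*l[1],l[2]]
    u=fit([ut,us])[0];t=fit([tt])[0]
    print("button",pt(t,(-.075,.06,.074)),"rocker",pt(u,(-.045,-.07,.102)),"key",pt(u,(-.02,.034,.096)))
E
python3 fit.py
```

```text
unit top [ 0.5929  0.2289 -0.0507] -2.91
[[-1.0, -0.5], [1.2, -0.8], [-1.3, 1.5], [1.3, 1.0], [-0.0, -0.3], [-0.2, -0.3], [0.1, -0.4], [0.3, 0.0], [-0.2, 0.3]]
unit side [ 0.5948  0.2315 -0.0505] -2.89
[[-0.0, 2.6], [2.1, -2.2], [-2.0, 2.2], [-0.1, -0.7], [0.1, -0.8], [0.4, -0.8], [-0.2, 0.0], [-0.0, 0.1]]
unit both [ 0.5943  0.2301 -0.0529] -3.03
[[-1.4, -1.1], [0.7, -1.2], [-1.9, 0.8], [0.7, 0.5], [-0.6, -0.9], [-0.7, -0.9], [-0.4, -0.9], [-0.2, -0.4], [-0.6, -0.2], [0.3, 1.9], [2.6, -2.6], [-1.5, 1.4], [0.3, -1.4], [0.5, -1.4], [0.8, -1.3], [0.4, -0.5], [0.5, -0.4]]
tray [ 0.5586 -0.2072 -0.0938] -5.38
[[-0.8, -1.1], [0.4, -0.8], [0.4, -0.3], [0.6, 1.1], [-0.7, 0.9]]
button [np.float64(0.48950484088687735), np.float64(-0.1404817630031365), 0.074] rocker [np.float64(0.545674618470424), np.float64(0.16253496918729207), 0.102] key [np.float64(0.5761410567734894), np.float64(0.2650668965910306), 0.096]
```

The top and side fits agree to about 2 mm, and the heights, sizes and reach are plausible. I'll press with guarded steps.

```bash
cat >act.py <<'E'
from bench import *
import numpy as np
def rot(a):
    c,s=np.cos(a),np.sin(a); return np.array([[c,s,0],[s,-c,0],[0,0,-1.]])
def press(x,y,z_top,z_end,fmax=15):
    """Down in 1 mm steps from above z_top until z_end is reached or the force limit is met."""
    z=z_top+.008; line_to([x,y,z],.1); f0=observe()["wrist_force"][2]; log=[]
    while z>z_end:
        z-=.001; line_to([x,y,z],.02); o=observe(); f=o["wrist_force"][2]-f0
        log.append((round(float(o["ee_pos"][2])*1000,1),round(float(f),1)))
        if f>fmax: break
    sleep(.15); print(log); line_to([x,y,.2],.15); print("t",observe()["time"])
E
python3 - <<'E'
from act import *
grip(0.0)
move_to([.4895,-.1405,.2],rot(-.09)); print(observe()["time"],observe()["finger_gap"])
press(.4895,-.1405,.074,.0645)
E
```

```text
3.4333 0.005304784027856404
[(81.2, -0.5), (80.0, -0.2), (78.9, -0.9), (78.0, 0.6), (76.9, 0.6), (75.9, 0.6), (74.9, 0.8), (73.9, -0.4), (73.0, 0.7), (71.9, 0.6), (70.9, -0.0), (69.9, -0.6), (68.9, -0.3), (67.9, 0.4), (66.9, 0.5), (66.2, 7.9), (66.0, 25.5)]
t 10.2167
```

```bash
python3 - <<'E'
from bench import *
import cv2,numpy as np
c=read_camera("side")["frame"]; b=cv2.imread("pics/side0.png")
f=lambda im:cv2.resize(im[145:220,290:400],None,fx=3.6,fy=3.6,interpolation=cv2.INTER_CUBIC)
cv2.imwrite("pics/btn.png",np.hstack([f(b),f(c)]))
E
```

```text
(no output)
```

View pics/btn.png

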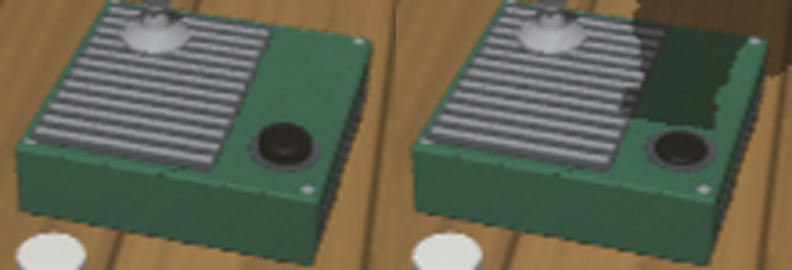

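The button face now sits about 5 px lower in the crop (at (680,150)), so it is down and contact came at the expected 66 mm. Next is the rocker.

```bash
python3 - <<'E'
from act import *
import cv2
R=rot(-.052)
move_to([.5445,.1625,.2],R); press(.5445,.1625,.105,.0895)
c=read_camera("side")["frame"]
cv2.imwrite("pics/rk.png",cv2.resize(c[235:370,225:355],None,fx=4,fy=4,interpolation=cv2.INTER_CUBIC))
E
```

```text
[(112.3, -0.5), (111.0, -0.4), (109.9, 0.1), (108.9, 0.6), (107.9, -0.4), (106.9, 0.3), (105.9, -0.1), (104.9, -0.3), (104.0, 0.7), (103.0, 1.5), (101.9, 1.7), (100.9, 0.9), (99.9, 0.9), (98.9, 0.3), (97.9, 0.1), (96.9, 1.6), (96.0, 1.6), (94.9, 3.3), (93.9, 2.5), (93.1, 8.1), (92.7, 17.1)]
t 18.725
```

View pics/rk.png

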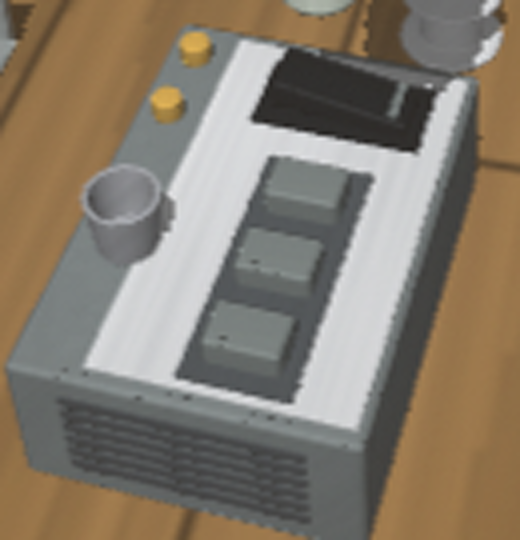

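The rocker's front end, with its mark at (397,100), is down and its rear end at (285,55) is raised. It met the end stop at about 93 mm, as expected, and all three keys are still up. Now the middle key.

```bash
python3 - <<'E'
from act import *
import cv2
R=rot(-.052)
line_to([.5755,.2645,.2],.15); press(.5755,.2645,.096,.0855)
line_to([.45,.05,.3],.2); sleep(.3)
c=read_camera("side")["frame"]
cv2.imwrite("pics/end.png",cv2.resize(c[140:370,200:410],None,fx=2.6,fy=2.6,interpolation=cv2.INTER_CUBIC))
E
```

```text
[(103.3, -1.4), (101.9, -0.1), (100.9, -1.6), (99.9, -1.4), (98.9, -0.9), (97.9, -2.2), (96.9, -1.2), (95.9, -0.5), (95.0, -1.4), (94.0, -1.3), (92.9, -1.6), (91.9, -1.3), (90.9, -0.8), (89.9, -1.0), (88.9, -2.2), (88.3, 5.6), (88.1, 17.3)]
t 26.0417
```

View pics/end.png

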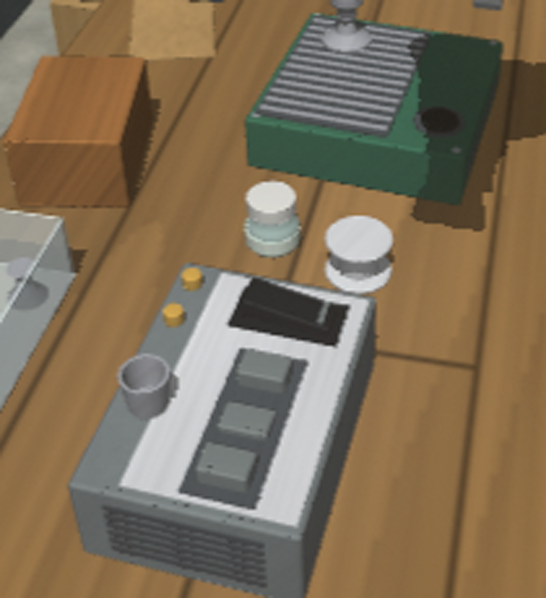

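The middle key at (248,420) is visibly lower than the outer ones at (264,368) and (227,464). The rocker is on, the button at (438,120) is down, the loose things haven't moved, and the hand is clear.

```bash
python3 -c "
from bench import *
print(job_done())"
```

```text
the job is handed in; nothing more can be done
None
```

I pressed the round button, the rocker and the middle heat key in order, each to its end stop. The outer keys stayed up, the loose things look unmoved in the last picture, the hand is clear, and the job was handed in after about 28 s; no verdict came back.

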